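Put the spare radio battery away in the tilt-out bin

TASK

Tip the wide tilt-out bin of the bin rack forward as far as it goes, put the loose battery block from the desk inside it, let go of the battery, then push the bin fully home until it clicks shut. Leave the narrow bins closed and the other things on the desk where they are.

Things in the scene. Friction and masses are not known exactly. Their poses are not given: they have to be found in the camera images.
- rack: Dark steel base plate of the bin rack, 130 x 400 x 8 mm, fixed; origin at the centre of its underside, x pointing away from the bins' fronts. On it stand three grey housings side by side, each 120 mm wide, 115 mm deep. One holds a single wide white bin over its full width; the two others hold two narrow white bins (52 mm) each. Which of the three places the wide bin has varies.
- wide_module: The wide bin's grey housing. Its roof's top is 126 mm above its origin (134 mm above the desk). Origin at the centre of its underside, 12 mm below and 55 mm behind the pivot line.
- wide_pivot (a point): Middle of the wide bin's pivot line, at the lower front edge of the bin, 20 mm above the desk. Fixed to the housing: does not turn with the bin. Its x axis points level from the bin's front into the housing, away from the robot; y along the pivot line, z up. The roof's top is 114 mm above this point and its front edge 30 mm behind it.
- wide_tab (a point): Middle of the top edge of the wide bin's pull tab (70 mm wide, 25 mm tall, 5 mm thick), 150 mm from the pivot and 2.5 mm behind the front face; turns with the bin. x rearwards through the panel, y along the pivot, z up the panel. When shut the tab stands 36 mm above the roof, with a 25 mm gap from its rear face to the roof's front edge.
- wide_bin (a joint): Tilt of the wide bin: 0 = shut and clicked; grows as its top tips forward, towards the robot side, to the stop at 0.8 rad. Stiff pivot (0.2 N m, about 1.5 N at the tab): the bin stays where it is left. A sprung catch resists between about 0.1 and 0.04 rad when shutting (peak some 5 to 8 N at the tab), then draws the bin home; opening it takes 7 to 9 N.
- wide_bin_in (a point): Point on the inner floor's centre of the wide bin, 46 mm behind the front face; turns with the bin, axes as the tab's. The bin's 5 mm front panel is 108 mm wide, flush with the tab; behind it is an open tray, inside 100 mm wide, 81 mm deep, 56 mm deep at the rear wall. Fully tipped, its mouth is about 120 mm and panel and floor slope about 45 degrees, a V with its bottom at the pivot.
- battery: The loose spare battery: a plain black rectangular block 60 x 42 x 36 mm (x, y, z), 0.13 to 0.21 kg, lying flat on the desk to the left or the right, in front of the rack. Origin at the centre of its underside, x along the 60 mm length. It is too thick to go in while the bin is shut.
- battery_center (a point): The centre of the battery block, 18 mm above its underside.
- narrow_bin_a1 (a joint): Tilt of a narrow bin (rad): 0 = shut. To be left shut; stiff.
- narrow_bin_a2 (a joint): Tilt of a narrow bin (rad): 0 = shut. To be left shut; stiff.
- narrow_bin_b1 (a joint): Tilt of a narrow bin (rad): 0 = shut. To be left shut; stiff.
- narrow_bin_b2 (a joint): Tilt of a narrow bin (rad): 0 = shut. To be left shut; stiff.
- microphone: Black hand microphone lying on the desk (bystander): a round head 60 mm across and 30 mm tall with a handle to -x of it, 95 mm long in all; origin under the head. It lies on the other side from the battery.
- radio: Black handheld radio lying on its back (bystander), 115 x 56 x 34 mm with a 120 mm antenna to +x; origin at the centre of the underside of its case.
- mouse: White computer mouse (bystander), 100 x 60 x 33 mm, origin at the centre of its underside.
- screwdriver: Screwdriver with a yellow handle lying on the desk (bystander), under 40 mm tall; origin under its middle.
- mug: Blue mug beyond the rack's left end (bystander), 80 mm across, 92 mm tall, origin at the centre of its underside.
- air_can: Spray can beyond the rack's right end (bystander), 60 mm across, 170 mm tall, origin at the centre of its underside.
- coax_adapter: Small plated adapter standing on end (bystander), 22 mm across, 40 mm tall, origin at the centre of its underside.
Not all that is in view belongs to the job. Leave any red look-alike of the battery alone.

How it is judged:
On the way, in this order (a step that is already met when the one before it is completed fails the run):
1. the wide bin is tipped right out (over 0.65 rad) (value of joint wide_bin above 0.65 rad), for 0.2 s.
2. the battery lies in the tipped bin, let go (value of joint wide_bin above 0.5 rad and x of battery_center in the frame of wide_tab between 0.005 and 0.085 m and y of battery_center in the frame of wide_tab between -0.05 and 0.05 m and z of battery_center in the frame of wide_tab between -0.15 and -0.055 m and contact force between battery and the fingers below 0.2 N and linear speed of battery below 0.05 m/s), for 0.2 s.
3. the wide bin is pushed home, past its click (under 0.025 rad) (value of joint wide_bin below 0.025 rad), for 0.2 s.
At the end, for the whole second after the job is handed in: The wide bin is shut within 0.025 rad (clicked), the battery lies at rest inside it, and the narrow bins are shut (under 0.1 rad) (value of joint wide_bin below 0.025 rad and x of battery_center in the frame of wide_tab between 0.005 and 0.085 m and y of battery_center in the frame of wide_tab between -0.05 and 0.05 m and z of battery_center in the frame of wide_tab between -0.15 and -0.055 m and linear speed of battery below 0.03 m/s and value of joint each of narrow_bin_a1, narrow_bin_a2, narrow_bin_b1, narrow_bin_b2 below 0.1 rad); the robot touches nothing.
It fails at once if a narrow bin is tipped by more than 0.2 rad (value of joint any of narrow_bin_a1, narrow_bin_a2, narrow_bin_b1, narrow_bin_b2 above 0.2 rad).
It fails at once if a bystander is moved by more than 50 mm (distance of any of microphone, radio, mouse, screwdriver, mug, air_can, coax_adapter from where it was at the start of the episode above 0.05 m).
It also fails if it takes over 69 s, if anything falls off the work surface, if the arm or the gripper's body presses on something with over 40 N, if the wrist force passes 120 N, or if a joint passes its speed limit or range.

ROBOT

A 7-joint arm with a two-finger parallel gripper is mounted at the origin on the work surface. World frame = base frame: x ahead of the robot, y to its left, z up, the work surface at z = 0. Lengths are in m, angles in rad, forces in N, time in s.
With the tool pointing down it reaches from about 0.425 to 0.875 m from the base axis. Payload 4.7 kg.
Tool frame: the origin (TCP) lies at the very end of the fingers, on their centre line; the grasp point (between the pads) lies 19 mm behind it; z points along the fingers, y is the line along which they close (so a half turn about z gives the same grasp; the last joint's range is limited). The gripper opens to 87 mm and grips with 3 to 60 N. Pads are 19 mm wide; open, the fingers measure 117 mm over their backs; the gripper's body (75 mm by 190 mm) begins 51 mm behind the grasp point.
Start: joints at [-1.166, 0.321, -0.07, 1.45, 0.023, 1.371, -0.057], TCP at [0.248, 0.601, 0.223] pointing down, gripper open.
Joint ranges: [-2.86, 2.86], [-0.3, 2.09], [-1.38, 1.24], [0.06, 2.45], [-1.56, 4.7], [0.09, 2.05], [-2.69, 2.69]. Speed limits (rad/s): [2.57, 2.57, 3.14, 3.14, 3.14, 3.14, 3.14].

INTERFACE

Orientations are given as a rotation vector (axis times angle).
In Python, from bench import ctrl gives the robot as it stands.
- The arm moves only by the tool jog_arm, never from a script. Its argument "commands" is a list of rows, each a list of 7 numbers: the opening, from 0 (shut) to 1 (fully open), then the shift along the world's x, y, z scaled (see below), then the turn, a rotation vector about the world's x, y, z scaled (see below). A call has exactly 5 rows; each row is the pose to reach, as a shift and turn from the pose commanded when the call began; what a row does not reach only later rows make up. The controller multiplies each number of a shift by 0.5 m and each number of a turn by 30 degrees. A row lasts 1/12 s, in which the tool goes at most 41.7 mm and 7.16 degrees, less where a joint would pass 70% of its speed; a pose out of reach is approached as far as the arm can. A call with a number of a shift or a turn outside -1 to 1 is refused whole. A call with a gripper value outside its range is refused whole. The fingers move at their own pace and stop on an object; "grip_force" is the grip in N (left out, the last holds). Time passes only in rows, so rows that repeat a pose let the fingers close, or fill a call up. It gives the time, the measured TCP pose, the force, the opening and the grip force at its end, in the units of the state.
- ctrl.get_state(): the state, without advancing time (a new reading comes with each control period).
- ctrl.get_image(name): name is "scene" or "top" or "wrist"; returns a dict with "frame" (384x512x3 uint8, red, green, blue), "vfov" (degrees; the focal length in pixels is half the picture's height over the tangent of half this angle, whatever the lens; pixels are square), "cx", "cy" (the principal point, pixels), "camera_from_world" (4x4, takes a point from world to camera coordinates); the wrist camera has in their place "mount" (4x4, takes a point from camera to tool coordinates, whose origin is the TCP and whose axes are the flange's). Camera axes: x right, y down, z forward; pixel columns grow to the right and rows downward; lengths in m; the calibration is good to about 2 mm. The wrist camera is an equidistant fisheye: a pixel r from the principal point sees the ray r / f radians off the axis. A picture is of the moment at which its call begins: read the wrist's pose just before it. There is no depth.
- ctrl.close_job(): hands the job in; it is judged then, once.
The state is a dict: "time": time; "joint_positions": joint angles; "qd": joint speeds; "joint_torque": joint torques, N m; "position": TCP position; "tool_rot": TCP orientation; "ft_force": force on the tool from outside, world axes, zero at the start; "torque": the same for the moment, N m; "grip_width": opening from 0.0 (shut) to 1.0 (fully open); "grip_force": force on a finger pad.
Only numpy, scipy, OpenCV 4.12 (cv2) and the standard library are available. Lean on these libraries where they do the work, as an engineer would, in place of code of your own. Each camera call takes 0.05 s, during which the arm holds its last target. There are 200 camera calls.

## Working session

There is one attempt and no reset: what is moved stays moved. The work goes in short steps, Python scripts to look and compute and a tool call to move; the robot and the scene stay as the last step left them, time stands still between calls to the robot, and variables do not carry over. Pictures are saved under pics/ and viewed, at most 10 in all, crops included, and the job is handed in when it is done.

Besides the shell and the picture viewer there is one more tool, called after "Call:" as a command line: name --pt "numbers of a row" for each row, then --argument value for the rest. jog_arm: Moves the arm, as the interface text tells. Shifts and turns lie within -1 to 1; 1 stands for 0.5 m of shift or 30 degrees of turn. Its arguments: {"type":"object","properties":{"commands":{"type":"array","items":{"type":"array","items":{"type":"number","minimum":-1,"maximum":1}}},"grip_force":{"type":"number"}},"required":["commands"]}

```bash
mkdir -p pics; cat > h.py <<'E'
import numpy as np,cv2
from scipy.spatial.transform import Rotation as R
from bench import ctrl
def cam(n):
    d=ctrl.get_image(n); return d
def ray(d,u,v):
    f=192/np.tan(np.radians(d['vfov'])/2); T=np.array(d['camera_from_world'])
    r=T[:3,:3].T@np.array([(u-d['cx'])/f,(v-d['cy'])/f,1]); return -T[:3,:3].T@T[:3,3],r
def atz(d,u,v,z):
    o,r=ray(d,u,v); return o+r*(z-o[2])/r[2]
def proj(d,p):
    f=192/np.tan(np.radians(d['vfov'])/2); T=np.array(d['camera_from_world'])
    c=T[:3,:3]@np.array(p)+T[:3,3]; return c[0]/c[2]*f+d['cx'],c[1]/c[2]*f+d['cy']
E
python3 - <<'E'
from h import *
import pickle
ims=[]
for n in('scene','top'):
    d=cam(n); pickle.dump(d,open(n+'.pkl','wb')); ims.append(d['frame'])
    print(n,d['vfov'],ray(d,256,192))
    cv2.imwrite(f'pics/{n}.png',cv2.resize(d['frame'][:,:,::-1],(800,600)))
print(ctrl.get_state())
E
```

```text
scene 48.975659784322104 (array([ 1.54305069, -0.43157993,  0.98433496]), array([-0.73724355,  0.30919298, -0.60078101]))
top 45.75871537406303 (array([ 0.18753511, -0.00233593,  1.62326728]), array([ 0.22929501,  0.01551524, -0.97324682]))
{'time': 0.1, 'joint_positions': array([-1.1659202 ,  0.32175843, -0.07011329,  1.45155739,  0.02259696,
        1.37079312, -0.05688802]), 'qd': array([ 6.01507556e-04, -1.95689988e-03, -2.70191234e-04, -2.21211621e-03,
       -2.83148607e-03, -7.77013306e-04, -1.75575267e-05]), 'joint_torque': array([-3.11798940e-04, -4.92575276e+01, -4.05898131e-01, -3.13401926e+01,
       -6.40379917e-02,  3.95875785e-02,  6.20505648e-05]), 'position': array([0.24742713, 0.60052843, 0.22156269]), 'tool_rot': array([-6.09779278e-01, -3.08158393e+00,  2.68563290e-03]), 'ft_force': array([-0.60427536, -0.80423706,  1.12783023]), 'torque': array([-0.02332652, -0.03133517, -0.01359006]), 'grip_force': 0.0, 'grip_width': 0.9984277766070605}
```

View pics/scene.png

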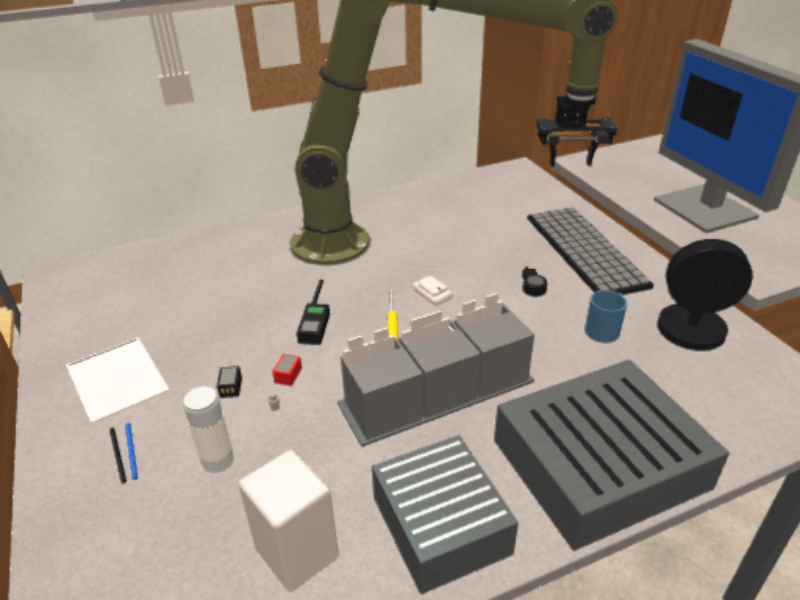

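View pics/top.png

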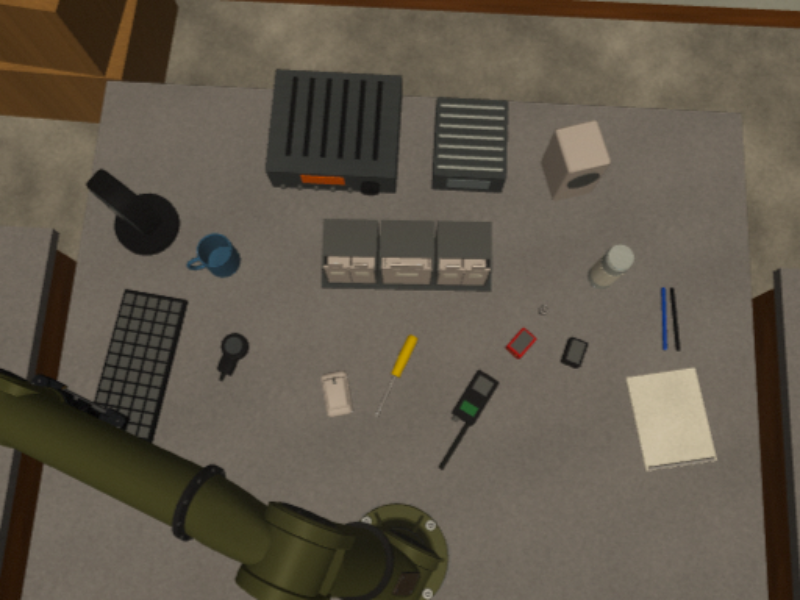

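Top view (800x600 px): the wide bin is the middle housing, with its tab at about (407,262). Candidates for the battery are the black block at (574,352), the red look-alike at (521,343), the radio at (475,398) and the microphone head at (233,346). I choose the plain black block at (574,352) and check it, along with the tab, in one crop.

```bash
python3 - <<'E'
from h import *
import pickle
d=pickle.load(open('top.pkl','rb')); g=d['frame'][:,:,::-1]
s=512/800
a=cv2.resize(g[130:195,200:325],None,fx=6,fy=6,interpolation=cv2.INTER_CUBIC)
b=cv2.resize(g[200:245,315:385],None,fx=6,fy=6,interpolation=cv2.INTER_CUBIC)
c=np.zeros((390+270,750,3),np.uint8)[:600]; c=np.zeros((600,750,3),np.uint8)
a=cv2.resize(a,(624,324)); b=cv2.resize(b,(420,270)); c[:324,:624]=a; c[330:600,:420]=b   # a: 4.99x, b: 6x
cv2.imwrite('pics/crop.png',c)
gray=g.max(2); m=np.zeros_like(gray); x0,y0,x1,y1=355,210,380,240
m[y0:y1,x0:x1]=(gray[y0:y1,x0:x1]<75)*255
print(m.sum()/255)
cs,_=cv2.findContours(m,0,2); q=max(cs,key=cv2.contourArea); print(cv2.minAreaRect(q))
box=cv2.boxPoints(cv2.minAreaRect(q))
for p in box: print(p,atz(d,*p,0.036))
E
```

```text
150.0
((366.9000244140625, 225.30003356933594), (13.28156566619873, 18.34120750427246), 18.434947967529297)
[357.70004 231.90002] [ 0.43858875 -0.34204666  0.036     ]
[363.50003 214.50003] [ 0.50193982 -0.36201268  0.036     ]
[376.1     218.70004] [ 0.48943689 -0.40654268  0.036     ]
[370.30002 236.10004] [ 0.42632885 -0.38623579  0.036     ]
```

View pics/crop.png

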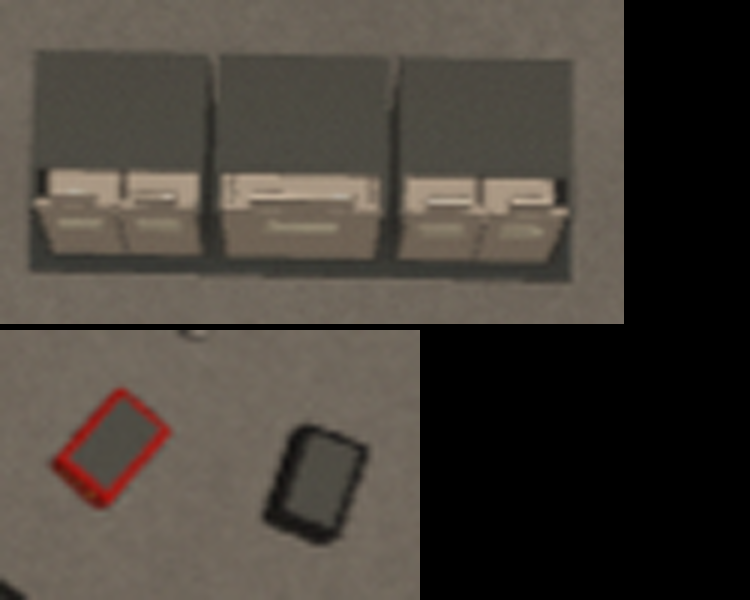

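The crop confirms the battery is the black block beside the red one, at about (318,485) in the crop. The middle housing has a single wide tab at (302,193). Next I compute the bin's geometry.

```bash
python3 - <<'E'
from h import *
import pickle
d=pickle.load(open('top.pkl','rb'))
F=lambda u,v:(200+u/4.99,130+v/4.98)
for n,u,v,z in [('tabL',250,193,.17),('tabR',355,195,.17),('roofFL',221,172,.134),('roofFR',390,176,.134),('roofBL',217,54,.134),('roofBR',390,58,.134),('rackBL',33,272,.0),('rackFR',572,282,0),('roofBLall',36,50,.134),('roofBRall',573,59,.134),('panelbotL',226,257,.02),('panelbotR',376,259,.02)]:
    print(n,atz(d,*F(u,v),z).round(4))
d2=pickle.load(open('scene.pkl','rb'))
# check with scene: tab top corners pixel approx(800): (411,323),(442,314) 
for u,v in((411,322),(441,314)): print(atz(d2,u*.64,v*.64,.17).round(4))
# battery scene top corners (800 px)
for u,v in((220,368),(240,367),(239,381),(218,382)): print(atz(d2,u*.64,v*.64,.036).round(4))
E
```

```text
tabL [0.608  0.0451 0.17  ]
tabR [ 0.6106 -0.0248  0.17  ]
roofFL [0.6322 0.0669 0.134 ]
roofFR [ 0.636  -0.0485  0.134 ]
roofBL [0.7171 0.0752 0.134 ]
roofBR [ 0.7211 -0.0444  0.134 ]
rackBL [0.5872 0.2066 0.    ]
rackFR [ 0.6028 -0.1904  0.    ]
roofBLall [0.7127 0.2005 0.134 ]
roofBRall [ 0.7277 -0.1708  0.134 ]
panelbotL [0.6018 0.0644 0.02  ]
panelbotR [ 0.6067 -0.0449  0.02  ]
[ 0.619  -0.0216  0.17  ]
[0.6209 0.0433 0.17  ]
[ 0.4391 -0.3862  0.036 ]
[ 0.4538 -0.3467  0.036 ]
[ 0.4954 -0.358   0.036 ]
[ 0.4802 -0.3985  0.036 ]
```

Wide pivot is about (0.604, 0.010, 0.02) with yaw about +0.04 rad. The roof edge, tab and panel bottom all agree with this. The battery is near (0.467,-0.374) with yaw about -18°. Next I move the closed fingers above the back of the tab to hook it.

Call:
jog_arm --pt "0 0.0385 -0.059 0 0 0 0.041" --pt "0 0.077 -0.118 0 0 0 0.082" --pt "0 0.1155 -0.177 0 0 0 0.123" --pt "0 0.154 -0.236 0 0 0 0.164" --pt "0 0.1925 -0.295 0 0 0 0.205" --grip_force 30

```text
time: 0.52
position: [0.3444, 0.4517, 0.2221]
tool_rot: [-0.442, -3.11, 0.001]
ft_force: [0.3, 1.0, 0.4]
grip_width: 0.706
grip_force: 0.0
```

Call:
jog_arm --pt "0 0.0385 -0.059 0 0 0 0.041" --pt "0 0.077 -0.118 0 0 0 0.082" --pt "0 0.1155 -0.177 0 0 0 0.123" --pt "0 0.154 -0.236 0 0 0 0.164" --pt "0 0.1925 -0.295 0 0 0 0.205"

```text
time: 0.93
position: [0.4406, 0.3042, 0.2223]
tool_rot: [-0.275, -3.129, 0.0]
ft_force: [1.6, 0.4, 0.2]
grip_width: 0.327
grip_force: 0.0
```

Call:
jog_arm --pt "0 0.0385 -0.059 0 0 0 0.041" --pt "0 0.077 -0.118 0 0 0 0.082" --pt "0 0.1155 -0.177 0 0 0 0.123" --pt "0 0.154 -0.236 0 0 0 0.164" --pt "0 0.1925 -0.295 0 0 0 0.205"

```text
time: 1.35
position: [0.5368, 0.1569, 0.2223]
tool_rot: [-0.106, -3.139, -0.0]
ft_force: [1.3, -0.3, 0.1]
grip_width: 0.022
grip_force: 0.0
```

Call:
jog_arm --pt "0 0.0385 -0.059 0 0 0 0.041" --pt "0 0.077 -0.118 0 0 0 0.082" --pt "0 0.1155 -0.177 0 0 0 0.123" --pt "0 0.154 -0.236 0 0 0 0.164" --pt "0 0.1925 -0.295 0 0 0 0.205"

```text
time: 1.77
position: [0.6331, 0.0096, 0.2222]
tool_rot: [0.063, -3.14, -0.0]
ft_force: [0.1, 0.6, 0.6]
grip_width: 0.002
grip_force: 0.0
```

```bash
python3 - <<'E'
from h import *
s=ctrl.get_state(); print(s['time'],s['position'],R.from_rotvec(s['tool_rot']).as_matrix().round(3),s['joint_positions'].round(2))
d=cam('wrist'); print(d['vfov'],d['cx'],d['cy'],np.array(d['mount']).round(3))
cv2.imwrite('pics/w1.png',cv2.resize(d['frame'][:,:,::-1],(800,600)))
E
```

```text
1.7667 [0.63306482 0.0095747  0.2221927 ] [[-0.999 -0.04  -0.001]
 [-0.04   0.999  0.   ]
 [ 0.001  0.    -1.   ]] [-0.37  0.29  0.39  1.51 -0.11  1.36  1.64]
65.70646984690485 257.2517530489282 191.9589019350542 [[ 0.001 -0.958 -0.287  0.078]
 [ 1.     0.001  0.    -0.001]
 [-0.    -0.287  0.958 -0.163]
 [ 0.     0.     0.     1.   ]]
```

View pics/w1.png

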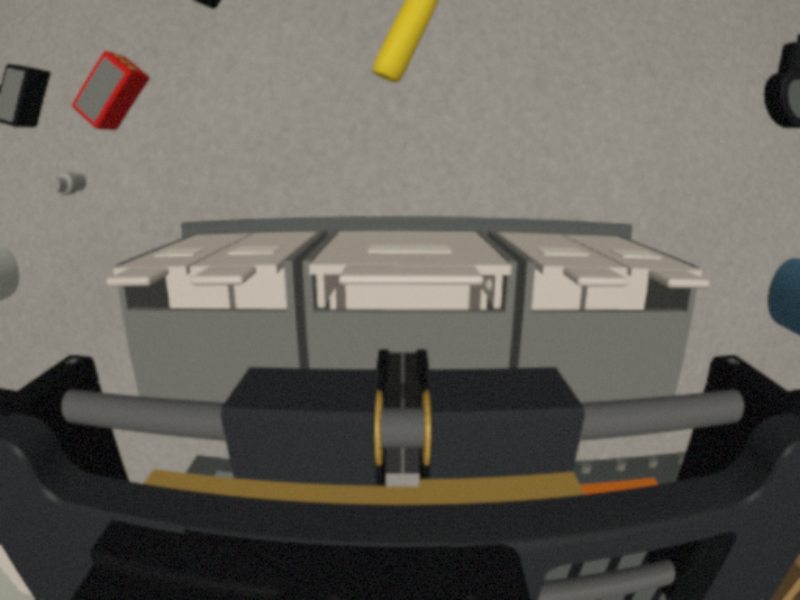

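Wrist view: the fingertips are at (403,355), behind the wide tab at (340-485,272), and centred on it. I'll check tab x with the fisheye model, plus the battery corners at (0-48,65-127).

```bash
cat >> h.py <<'E'
def wray(u,v,pos,rot,M,f,cx,cy):
    a=np.array([u-cx,v-cy]); r=np.hypot(*a); th=r/f
    c=np.r_[np.sin(th)*a/r,np.cos(th)]; M=np.array(M); Rt=R.from_rotvec(rot).as_matrix()
    return Rt@M[:3,3]+pos, Rt@(M[:3,:3]@c)
def watz(u,v,z,pos,rot,d):
    o,r=wray(u,v,pos,rot,d['mount'],192/np.tan(np.radians(d['vfov'])/2),d['cx'],d['cy']); return o+r*(z-o[2])/r[2]
E
python3 - <<'E'
from h import *
s=ctrl.get_state(); d=cam('wrist'); P=lambda u,v,z:watz(u*.64,v*.64,z,s['position'],s['tool_rot'],d).round(4)
print('tab',P(343,266,.17),P(483,266,.17)); print('tab rear',P(343,282,.17),P(483,282,.17))
print('roof',P(308,310,.134),P(508,310,.134)); print('base',P(183,224,.008),P(630,226,.008))
print('batt near corners',P(20,66,.036),P(48,70,.036),P(38,127,0.036),P(22,97,.036), P(17,120,.036))
E
```

```text
tab [ 0.6062 -0.0301  0.17  ] [0.6039 0.0367 0.17  ]
tab rear [ 0.6141 -0.0301  0.17  ] [0.6118 0.0373 0.17  ]
roof [ 0.641  -0.0553  0.134 ] [0.6369 0.06   0.134 ]
base [ 0.6079 -0.1961  0.008 ] [0.596  0.1978 0.008 ]
batt near corners [ 0.4403 -0.3761  0.036 ] [ 0.453  -0.3338  0.036 ] [ 0.5062 -0.3452  0.036 ] [ 0.4729 -0.3703  0.036 ] [ 0.4947 -0.3772  0.036 ]
```

Call:
jog_arm --pt "0 0 0 -0.04 0 0 0" --pt "0 0 0 -0.09 0 0 0" --pt "0 0 0 -0.13 0 0 0" --pt "0 0 0 -0.144 0 0 0" --pt "0 0 0 -0.144 0 0 0"

```text
time: 2.28
position: [0.6308, 0.0114, 0.148]
tool_rot: [0.061, -3.136, 0.0]
ft_force: [-0.2, 0.2, -0.2]
grip_width: 0.008
grip_force: 0.0
```

Call:
jog_arm --pt "0 -0.025 0 0 0 0 0" --pt "0 -0.051 0 0 0 0 0" --pt "0 -0.077 0 -0.003 0 0 0" --pt "0 -0.102 0 -0.0086 0 0 0" --pt "0 -0.127 0 -0.0166 0 0 0"

```text
time: 2.7
position: [0.5708, 0.0105, 0.1447]
tool_rot: [-0.06, 3.135, -0.001]
ft_force: [2.2, -2.4, -0.4]
grip_width: 0.006
grip_force: 0.9
```

Call:
jog_arm --pt "0 -0.024 0 -0.0104 0 0 0" --pt "0 -0.0464 0 -0.0232 0 0 0" --pt "0 -0.068 0 -0.038 0 0 0" --pt "0 -0.088 0 -0.055 0 0 0" --pt "0 -0.096 0 -0.06 0 0 0"

```text
time: 3.12
position: [0.5244, 0.0108, 0.1152]
tool_rot: [-0.06, 3.131, 0.001]
ft_force: [6.0, -1.4, 9.0]
grip_width: 0.004
grip_force: 5.6
```

```bash
python3 - <<'E'
from h import *
s=ctrl.get_state(); print(s['time'],s['position'],s['ft_force'])
d=cam('scene'); a=cv2.resize(d['frame'][180:290,200:360,::-1],(800,550),interpolation=cv2.INTER_CUBIC)
cv2.imwrite('pics/s2.png',a)
E
```

```text
3.1167 [0.52442102 0.01078225 0.11518505] [ 5.95436226 -1.412095    9.04098747]
```

View pics/s2.png

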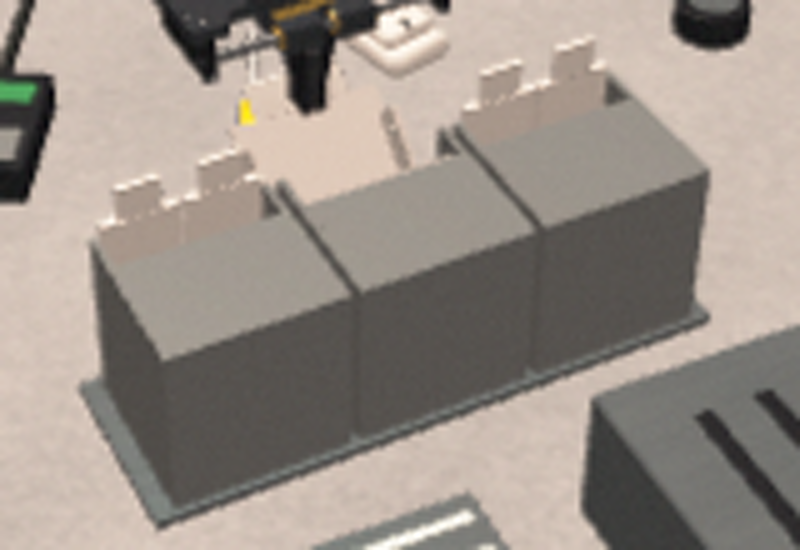

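The picture shows the wide bin tipped well out at (320,150), with the fingers still behind its tab, and the 6/9 N of contact force suggests it is at the stop. I back off and go above the battery.

Call:
jog_arm --pt "0 0.02 0 0.02 0 0 0" --pt "0 0.02 0 0.08 0 0 0" --pt "0 0.02 0 0.15 0 0 0" --pt "0 0.02 0 0.21 0 0 0" --pt "0 0.02 0 0.25 0 0 0"

```text
time: 3.58
position: [0.5328, 0.0111, 0.2423]
tool_rot: [-0.06, 3.135, 0.002]
ft_force: [0.7, -0.4, 0.5]
grip_width: 0.006
grip_force: 0.0
```

Call:
jog_arm --pt "1 -0.0132 -0.0772 0 0 0 -0.067" --pt "1 -0.0264 -0.1544 0 0 0 -0.134" --pt "1 -0.0396 -0.2316 0 0 0 -0.201" --pt "1 -0.0528 -0.3088 0 0 0 -0.268" --pt "1 -0.066 -0.386 0 0 0 -0.335"

```text
time: 4.0
position: [0.4981, -0.1837, 0.2391]
tool_rot: [0.217, 3.131, 0.001]
ft_force: [1.0, 0.2, 0.0]
grip_width: 0.295
grip_force: 0.0
```

Call:
jog_arm --pt "1 -0.0132 -0.0772 0 0 0 -0.067" --pt "1 -0.0264 -0.1544 0 0 0 -0.134" --pt "1 -0.0396 -0.2316 0 0 0 -0.201" --pt "1 -0.0528 -0.3088 0 0 0 -0.268" --pt "1 -0.066 -0.386 0 0 0 -0.335"

```text
time: 4.42
position: [0.4653, -0.3768, 0.2391]
tool_rot: [0.489, 3.1, -0.0]
ft_force: [1.3, -0.4, 0.5]
grip_width: 0.675
grip_force: 0.0
```

Call:
jog_arm --pt "1 0 0 0 0 0 0" --pt "1 0 0 0 0 0 0" --pt "1 0 0 0 0 0 0" --pt "1 0 0 0 0 0 0" --pt "1 0 0 0 0 0 0"

```text
time: 4.83
position: [0.4663, -0.3732, 0.2376]
tool_rot: [0.483, 3.103, 0.002]
ft_force: [0.0, -0.3, -0.3]
grip_width: 0.982
grip_force: 0.0
```

```bash
python3 - <<'E'
from h import *
import pickle
s=ctrl.get_state(); print(s['time'],s['position'],R.from_rotvec(s['tool_rot']).as_matrix().round(3))
d=cam('wrist'); pickle.dump((s['position'],s['tool_rot'],d),open('w2.pkl','wb'))
t=cam('top'); pickle.dump(t,open('top2.pkl','wb'))
c=np.zeros((600,800,3),np.uint8)
c[:480,:640]=cv2.resize(d['frame'][:,:,::-1],(640,480)); c[300:600,500:800]=cv2.resize(t['frame'][130:200,220:290,::-1],(300,300))
cv2.imwrite('pics/w2.png',c)
E
```

```text
4.8333 [ 0.4663132  -0.37319207  0.23763506] [[-0.953  0.304  0.001]
 [ 0.304  0.953  0.001]
 [-0.001  0.001 -1.   ]]
```

View pics/w2.png

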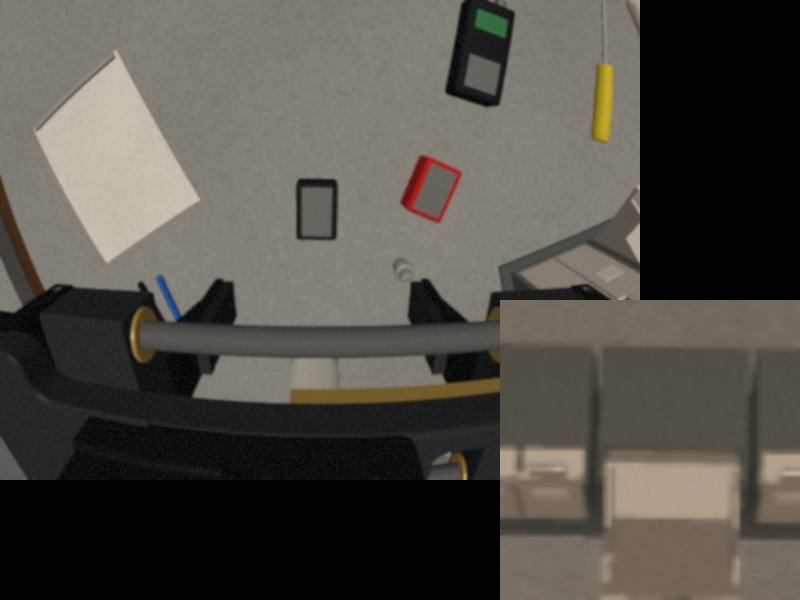

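Wrist view: the battery's top face spans about (298,183)-(337,239), aligned with the fingers and clear of the red block at (432,190). The inset shows the wide bin fully tipped. I localise the battery, the spray can and the tipped tab.

```bash
python3 - <<'E'
from h import *
import pickle
p,r,d=pickle.load(open('w2.pkl','rb')); P=lambda u,v,z:watz(u*.8,v*.8,z,p,r,d).round(4)
c=np.array([P(*q,.036) for q in((299,184),(336,183),(337,239),(298,239))]); print(c,c.mean(0))
print([np.linalg.norm(c[i]-c[i-1]).round(4) for i in range(4)], np.degrees(np.arctan2(*(c[2]-c[1])[[1,0]])),np.degrees(np.arctan2(*(c[3]-c[0])[[1,0]])))
print('adapter',P(404,276,0))
t=pickle.load(open('top.pkl','rb')); print('can top',atz(t,620*.64,257*.64,.17))
E
```

```text
[[ 0.4344 -0.3867  0.036 ]
 [ 0.4446 -0.3516  0.036 ]
 [ 0.5001 -0.3676  0.036 ]
 [ 0.4879 -0.4057  0.036 ]] [ 0.46675 -0.3779   0.036  ]
[np.float64(0.0568), np.float64(0.0366), np.float64(0.0578), np.float64(0.04)] -16.08165195681367 -19.551995173240595
adapter [ 0.5786 -0.3068 -0.    ]
can top [ 0.65112435 -0.44120181  0.17      ]
```

Call:
jog_arm --pt "1 0 -0.008 -0.07 0 0 0" --pt "1 0 -0.008 -0.15 0 0 0" --pt "1 0 -0.008 -0.23 0 0 0" --pt "1 0 -0.008 -0.31 0 0 0" --pt "1 0 -0.008 -0.38 0 0 0"

```text
time: 5.35
position: [0.4651, -0.3775, 0.0451]
tool_rot: [-0.486, -3.103, -0.002]
ft_force: [0.0, 0.2, 0.3]
grip_width: 1.0
grip_force: 0.0
```

Call:
jog_arm --pt "1 0 0 -0.04 0 0 0" --pt "1 0 0 -0.072 0 0 0" --pt "1 0 0 -0.072 0 0 0" --pt "0 0 0 -0.072 0 0 0" --pt "0 0 0 -0.072 0 0 0" --grip_force 25

```text
time: 5.77
position: [0.4662, -0.3793, 0.0126]
tool_rot: [0.487, 3.102, -0.001]
ft_force: [0.9, -0.8, -0.4]
grip_width: 0.922
grip_force: 0.0
```

Call:
jog_arm --pt "0 0 0 0 0 0 0" --pt "0 0 0 0 0 0 0" --pt "0 0 0 0 0 0 0" --pt "0 0 0 0 0 0 0" --pt "0 0 0 0 0 0 0"

```text
time: 6.18
position: [0.4654, -0.379, 0.0117]
tool_rot: [0.488, 3.103, 0.0]
ft_force: [-0.2, -0.3, -0.4]
grip_width: 0.557
grip_force: 0.0
```

Call:
jog_arm --pt "0 0 0 0 0 0 0" --pt "0 0 0 0 0 0 0" --pt "0 0 0 0 0 0 0" --pt "0 0 0 0 0 0 0" --pt "0 0 0 0 0 0 0"

```text
time: 6.6
position: [0.4652, -0.3789, 0.0115]
tool_rot: [0.488, 3.103, 0.0]
ft_force: [-0.1, 1.3, 3.0]
grip_width: 0.48
grip_force: 25.0
```

The battery is gripped at a width of 0.48 × 87 = 42 mm, as expected. I lift it, carry it over the bin and tilt the tool so the block enters parallel to the tray.

Call:
jog_arm --pt "0 0 0 0.05 0 0 0" --pt "0 0 0 0.13 0 0 0" --pt "0 0 0 0.21 0 0 0" --pt "0 0 0 0.29 0 0 0" --pt "0 0 0 0.37 0 0 0"

```text
time: 7.02
position: [0.4643, -0.3788, 0.1974]
tool_rot: [-0.489, -3.102, -0.0]
ft_force: [0.6, -0.7, -2.4]
grip_width: 0.481
grip_force: 25.0
```

Call:
jog_arm --pt "0 0.007 0.077 0.01 0 0 0.067" --pt "0 0.014 0.154 0.02 0 0 0.133" --pt "0 0.021 0.232 0.03 0 0 0.2" --pt "0 0.028 0.309 0.04 0 0 0.266" --pt "0 0.035 0.386 0.05 0 0 0.333"

```text
time: 7.43
position: [0.4821, -0.1843, 0.221]
tool_rot: [-0.214, -3.134, -0.0]
ft_force: [1.9, 0.5, -2.3]
grip_width: 0.482
grip_force: 25.0
```

Call:
jog_arm --pt "0 0.007 0.077 0.01 0 0 0.067" --pt "0 0.014 0.154 0.02 0 0 0.133" --pt "0 0.021 0.232 0.03 0 0 0.2" --pt "0 0.028 0.309 0.04 0 0 0.266" --pt "0 0.035 0.386 0.05 0 0 0.333"

```text
time: 7.85
position: [0.4996, 0.0086, 0.246]
tool_rot: [0.059, -3.141, -0.0]
ft_force: [-0.0, 0.7, -2.0]
grip_width: 0.483
grip_force: 25.0
```

Call:
jog_arm --pt "0 0 0 0 0.005 -0.12 0" --pt "0 0 0 0 0.01 -0.24 0" --pt "0 0 0 0 0.014 -0.36 0" --pt "0 0 0 0 0.019 -0.48 0" --pt "0 0 0 0 0.024 -0.6 0"

```text
time: 8.27
position: [0.4997, 0.0069, 0.2456]
tool_rot: [-0.052, 2.825, 0.01]
ft_force: [-0.4, 0.2, -1.9]
grip_width: 0.479
grip_force: 25.0
```

Call:
jog_arm --pt "0 0 0 0 0.005 -0.12 0" --pt "0 0 0 0 0.01 -0.24 0" --pt "0 0 0 0 0.014 -0.36 0" --pt "0 0 0 0 0.019 -0.48 0" --pt "0 0 0 0 0.024 -0.6 0"

```text
time: 8.68
position: [0.5136, 0.0021, 0.2239]
tool_rot: [-0.033, 2.697, 0.005]
ft_force: [-1.3, -1.2, -0.8]
grip_width: 0.482
grip_force: 25.0
```

```bash
python3 - <<'E'
from h import *
import pickle
s=ctrl.get_state(); print(s['time'],s['position'],R.from_rotvec(s['tool_rot']).as_matrix().round(3),s['joint_positions'].round(2))
d=cam('wrist'); pickle.dump((s['position'],s['tool_rot'],d),open('w3.pkl','wb'))
cv2.imwrite('pics/w3.png',cv2.resize(d['frame'][:,:,::-1],(800,600)))
E
```

```text
8.6833 [0.51356097 0.00205953 0.22389745] [[-0.902 -0.024  0.43 ]
 [-0.023  1.     0.009]
 [-0.43  -0.002 -0.903]] [ 0.08 -0.3  -0.13  2.14 -0.03  0.85  1.56]
```

View pics/w3.png

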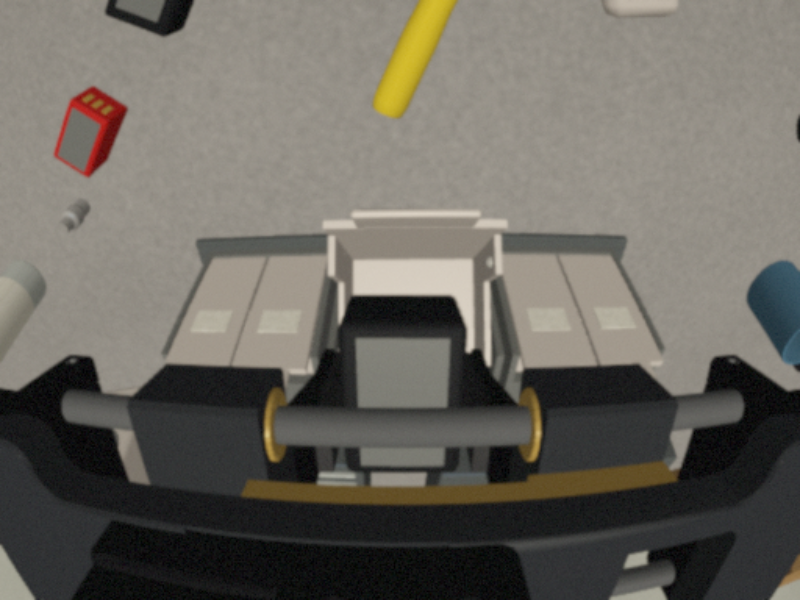

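The battery is held above the tipped bin, whose panel's upper edge spans (323-507,225). Joint 2 is at its limit, so the tilt stopped near 25°. I measure the panel's y and the tilt.

```bash
python3 - <<'E'
from h import *
import pickle
p,r,d=pickle.load(open('w3.pkl','rb')); P=lambda u,v,z:watz(u*.64,v*.64,z,p,r,d).round(4)
print('tab',P(353,213,.1265),P(480,213,.1265)); print('panel top',P(324,223,.109),P(507,223,.109))
print('block bottom',P(343,300,p[2]-.01),P(464,300,p[2]-.01))
print('rack front',P(198,240,.008),P(626,237,.008))
E
```

```text
tab [ 0.5027 -0.0252  0.1265] [0.5006 0.0424 0.1265]
panel top [ 0.5205 -0.0445  0.109 ] [0.5172 0.0632 0.109 ]
block bottom [ 0.4858 -0.0207  0.2139] [0.4846 0.0229 0.2139]
rack front [ 0.6025 -0.1837  0.008 ] [0.5879 0.2092 0.008 ]
```

Call:
jog_arm --pt "0 0.01 0 -0.04 0 0 0" --pt "0 0.02 0 -0.08 0 0 0" --pt "0 0.02 0 -0.12 0 0 0" --pt "0 0.02 0 -0.144 0 0 0" --pt "0 0.02 0 -0.144 0 0 0"

```text
time: 9.15
position: [0.5231, 0.0117, 0.1504]
tool_rot: [-0.055, 2.701, 0.031]
ft_force: [-0.9, -0.7, -2.3]
grip_width: 0.482
grip_force: 25.0
```

Call:
jog_arm --pt "0 0.06 0.004 -0.02 -0.005 0.13 0" --pt "0 0.056 0.004 -0.03 -0.01 0.267 0" --pt "0 0.052 0.004 -0.052 -0.01 0.267 0" --pt "0 0.052 0.004 -0.052 -0.01 0.267 0" --pt "0 0.052 0.004 -0.052 -0.01 0.267 0"

```text
time: 9.57
position: [0.5497, 0.0133, 0.1264]
tool_rot: [-0.055, 2.837, 0.027]
ft_force: [-0.0, -0.0, -1.8]
grip_width: 0.48
grip_force: 25.0
```

```bash
python3 - <<'E'
from h import *
s=ctrl.get_state(); print(s['time'],s['position'],R.from_rotvec(s['tool_rot']).as_matrix().round(3),s['joint_positions'].round(2))
E
```

```text
9.5667 [0.54969658 0.01333439 0.1264355 ] [[-0.953 -0.041  0.299]
 [-0.035  0.999  0.024]
 [-0.3    0.012 -0.954]] [ 0.01 -0.03 -0.07  2.09 -0.01  0.78  1.54]
```

Call:
jog_arm --pt "0 0 -0.004 0.02 0.005 -0.12 0" --pt "0 0 -0.009 0.022 0.01 -0.24 0" --pt "0 0 -0.009 0.022 0.02 -0.353 0" --pt "0 0 -0.009 0.022 0.02 -0.353 0" --pt "0 0 -0.009 0.022 0.02 -0.353 0"

```text
time: 9.98
position: [0.5495, 0.0082, 0.1384]
tool_rot: [-0.051, 2.651, 0.034]
ft_force: [0.7, 0.6, -0.9]
grip_width: 0.485
grip_force: 25.0
```

```bash
python3 - <<'E'
from h import *
s=ctrl.get_state(); print(s['time'],s['position'],R.from_rotvec(s['tool_rot']).as_matrix().round(3),s['joint_positions'].round(2))
E
```

```text
9.9833 [0.54945157 0.00816786 0.13840563] [[-0.882 -0.042  0.47 ]
 [-0.03   0.999  0.033]
 [-0.471  0.015 -0.882]] [ 0.01 -0.16 -0.07  2.23 -0.03  0.58  1.58]
```

Call:
jog_arm --pt "0 0.03 0.001 -0.03 0 0 0" --pt "0 0.06 0.002 -0.06 0 0 0" --pt "0 0.09 0.003 -0.09 0 0 0" --pt "0 0.105 0.003 -0.105 0 0 0" --pt "0 0.117 0.003 -0.12 0 0 0"

```text
time: 10.4
position: [0.6082, 0.0097, 0.0767]
tool_rot: [-0.047, 2.657, 0.035]
ft_force: [-29.7, 0.5, 12.2]
grip_width: 0.479
grip_force: 25.0
```

```bash
python3 - <<'E'
from h import *
import pickle
s=ctrl.get_state(); print(s['time'],s['position'],s['ft_force'],s['torque'])
d=cam('wrist'); cv2.imwrite('pics/w4.png',cv2.resize(d['frame'][:,:,::-1],(800,600)))
E
```

```text
10.4 [0.60820668 0.00970016 0.07674927] [-29.65122554   0.54363105  12.16200414] [-0.97716936  3.18295228 -2.36666847]
```

View pics/w4.png

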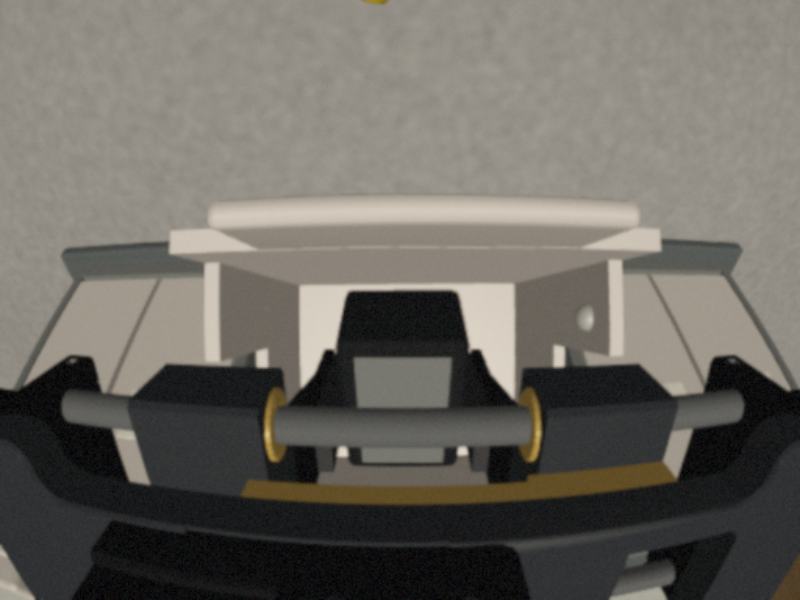

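Centred in y, but I read about 30 N roughly along the floor normal, so the block has likely bottomed out. I back off slightly up the panel direction.

Call:
jog_arm --pt "0 -0.014 0 0.01 0 0 0" --pt "0 -0.02 0 0.014 0 0 0" --pt "0 -0.02 0 0.014 0 0 0" --pt "0 -0.02 0 0.014 0 0 0" --pt "0 -0.02 0 0.014 0 0 0"

```text
time: 10.87
position: [0.6003, 0.0099, 0.0867]
tool_rot: [-0.051, 2.648, 0.034]
ft_force: [0.7, 0.2, -0.7]
grip_width: 0.479
grip_force: 25.0
```

Now free of contact. I open the fingers just enough to stay inside the 100 mm tray, then retreat along the same line.

Call:
jog_arm --pt "0.6 0 0 0 0 0 0" --pt "0.6 0 0 0 0 0 0" --pt "0.6 0 0 0 0 0 0" --pt "0.6 0 0 0 0 0 0" --pt "0.6 0 0 0 0 0 0"

```text
time: 11.28
position: [0.5998, 0.0097, 0.0858]
tool_rot: [-0.051, 2.65, 0.034]
ft_force: [0.1, -0.6, 0.6]
grip_width: 0.595
grip_force: 0.0
```

Call:
jog_arm --pt "0.6 0 0 0 0 0 0" --pt "0.6 -0.014 0 0.014 0 0 0" --pt "0.6 -0.035 0 0.035 0 0 0" --pt "0.6 -0.06 0 0.06 0 0 0" --pt "0.6 -0.085 0 0.085 0 0 0"

```text
time: 11.7
position: [0.5564, 0.0097, 0.1281]
tool_rot: [-0.051, 2.651, 0.034]
ft_force: [0.1, 0.2, 0.9]
grip_width: 0.599
grip_force: 0.0
```

Call:
jog_arm --pt "0.6 -0.02 0 0.02 0 0 0" --pt "0.6 -0.04 0 0.05 0 0 0" --pt "0.6 -0.05 0 0.1 -0.005 0.12 0" --pt "0.6 -0.05 0 0.16 -0.01 0.24 0" --pt "0.6 -0.05 0 0.22 -0.014 0.36 0"

```text
time: 12.12
position: [0.5308, 0.0096, 0.2394]
tool_rot: [-0.052, 2.842, 0.03]
ft_force: [1.3, -0.1, 0.0]
grip_width: 0.598
grip_force: 0.0
```

```bash
python3 - <<'E'
from h import *
s=ctrl.get_state(); print(s['time'],s['position'],R.from_rotvec(s['tool_rot']).as_matrix().round(3),s['joint_positions'].round(2))
d=cam('wrist'); c=np.zeros((600,800,3),np.uint8); c[:384,:512]=d['frame'][:,:,::-1]
t=cam('top'); c[300:,500:]=cv2.resize(t['frame'][130:200,220:290,::-1],(300,300))
e=cam('scene'); c[384:600,:380]=cv2.resize(e['frame'][180:280,210:386,::-1],(380,216))
cv2.imwrite('pics/w5.png',c)
E
```

```text
12.1167 [0.53080079 0.00963627 0.23935361] [[-0.955 -0.039  0.295]
 [-0.033  0.999  0.026]
 [-0.295  0.015 -0.955]] [ 0.02 -0.16 -0.07  1.97 -0.03  1.04  1.56]
```

View pics/w5.png

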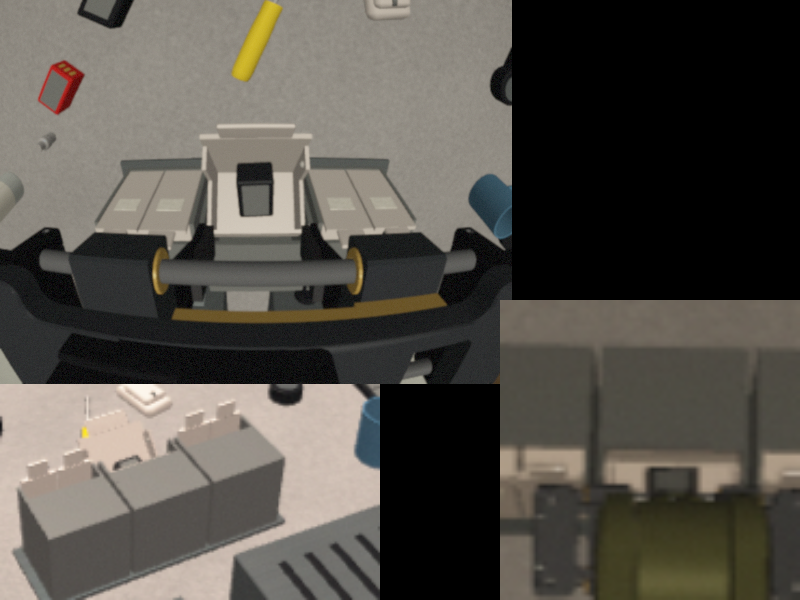

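The picture shows the battery resting in the tipped wide tray at (255,190), released and with the fingers clear. Next I close the fingers, bring them down in front of the tab and push it home.

Call:
jog_arm --pt "0 -0.04 0 0 -0.005 0.15 0" --pt "0 -0.08 0 0 -0.01 0.3 0" --pt "0 -0.12 0 0 -0.015 0.45 0" --pt "0 -0.142 0 0 -0.02 0.573 0" --pt "0 -0.142 0 0 -0.02 0.573 0"

```text
time: 12.68
position: [0.4604, 0.0098, 0.2366]
tool_rot: [0.054, -3.139, -0.026]
ft_force: [0.8, -0.1, -0.3]
grip_width: 0.307
grip_force: 0.0
```

Call:
jog_arm --pt "0 0 0 -0.06 0 0 0" --pt "0 0 0 -0.13 0 0 0" --pt "0 0 0 -0.2 0 0 0" --pt "0 0 0 -0.264 0 0 0" --pt "0 0 0 -0.264 0 0 0"

```text
time: 13.1
position: [0.4554, 0.0094, 0.0993]
tool_rot: [0.054, -3.132, -0.025]
ft_force: [-1.4, 0.3, -0.1]
grip_width: 0.014
grip_force: 0.0
```

```bash
python3 - <<'E'
from h import *
s=ctrl.get_state(); print(s['time'],s['position'],R.from_rotvec(s['tool_rot']).as_matrix().round(3),s['joint_positions'].round(2),s['grip_width'])
E
```

```text
13.1 [0.45540191 0.00941635 0.0992796 ] [[-0.999 -0.034 -0.009]
 [-0.035  0.999  0.016]
 [ 0.009  0.016 -1.   ]] [ 0.01  0.02 -0.08  2.06 -0.02  1.07  1.55] 0.01384235966285684
```

Call:
jog_arm --pt "0 0.058 0 0.004 0 0 0" --pt "0 0.08 0.002 0.02 0 0 0" --pt "0 0.104 0.003 0.038 0 0 0" --pt "0 0.13 0.004 0.052 0 0 0" --pt "0 0.156 0.005 0.066 0 0 0"

```text
time: 13.52
position: [0.5397, 0.0121, 0.1406]
tool_rot: [-0.054, 3.137, 0.025]
ft_force: [-1.0, 0.8, -0.4]
grip_width: 0.008
grip_force: 0.4
```

Call:
jog_arm --pt "0 0.028 0 0.01 0 0 0" --pt "0 0.058 0 0.018 0 0 0" --pt "0 0.072 0 0.02 0 0 0" --pt "0 0.087 0 0.022 0 0 0" --pt "0 0.098 0 0.024 0 0 0"

```text
time: 13.93
position: [0.5864, 0.0123, 0.1516]
tool_rot: [0.054, -3.139, -0.026]
ft_force: [-8.4, 0.4, 3.7]
grip_width: 0.003
grip_force: 3.8
```

Call:
jog_arm --pt "0 0.006 0 0 0 0 0" --pt "0 0.012 0 0 0 0 0" --pt "0 0.018 0 0 0 0 0" --pt "0 0.022 0 0 0 0 0" --pt "0 0.022 0 0 0 0 0"

```text
time: 14.35
position: [0.5952, 0.0124, 0.1512]
tool_rot: [0.054, -3.134, -0.026]
ft_force: [-13.3, -0.2, 9.1]
grip_width: 0.004
grip_force: 6.6
```

Call:
jog_arm --pt "0 0.005 0 0 0 0 0" --pt "0 0.008 0 0 0 0 0" --pt "0 0.008 0 0 0 0 0" --pt "0 0.008 0 0 0 0 0" --pt "0 0.008 0 0 0 0 0"

```text
time: 14.77
position: [0.5954, 0.0124, 0.1512]
tool_rot: [0.054, -3.127, -0.026]
ft_force: [-23.2, 0.3, 15.7]
grip_width: 0.004
grip_force: 11.8
```

The force rises without any motion, at the x predicted for shut, so this is the stop. I retreat and look.

Call:
jog_arm --pt "0 -0.03 0 0 0 0 0" --pt "0 -0.1 0 0.02 0 0 0" --pt "0 -0.16 0 0.06 0 0 0" --pt "0 -0.22 0 0.12 0 0 0" --pt "0 -0.22 0 0.18 0 0 0"

```text
time: 15.18
position: [0.4878, 0.0119, 0.2407]
tool_rot: [0.054, -3.139, -0.024]
ft_force: [1.4, 0.4, 0.9]
grip_width: 0.003
grip_force: 0.0
```

Call:
jog_arm --pt "0 0 0.07 0 0 0 0" --pt "0 0 0.14 0 0 0 0" --pt "0 0 0.21 0 0 0 0" --pt "0 0 0.28 0 0 0 0" --pt "0 0 0.35 0 0 0 0"

```text
time: 15.6
position: [0.4935, 0.1888, 0.2415]
tool_rot: [-0.053, 3.136, 0.026]
ft_force: [0.7, -0.3, 0.8]
grip_width: 0.003
grip_force: 0.0
```

Call:
jog_arm --pt "0 0 0.07 0 0 0 0" --pt "0 0 0.14 0 0 0 0" --pt "0 0 0.2 0 0 0 0" --pt "0 0 0.2 0 0 0 0" --pt "0 0 0.2 0 0 0 0"

```text
time: 16.02
position: [0.4926, 0.2895, 0.2408]
tool_rot: [-0.061, 3.138, 0.027]
ft_force: [-0.7, -0.3, 0.2]
grip_width: 0.006
grip_force: 0.0
```

```bash
python3 - <<'E'
from h import *
import pickle
s=ctrl.get_state(); print(s['time'],s['position'],s['ft_force'])
t=cam('top'); o=pickle.load(open('top.pkl','rb')); e=cam('scene')
f=lambda i:cv2.resize(i['frame'][130:195,200:325,::-1],(400,208),interpolation=cv2.INTER_CUBIC)
c=np.zeros((600,800,3),np.uint8); c[:208,:400]=f(o); c[:208,400:]=f(t)
c[220:,:507]=cv2.resize(e['frame'][180:285,210:350,::-1],(507,380))
cv2.imwrite('pics/end.png',c)
E
```

```text
16.0167 [0.4925987  0.28947068 0.24083107] [-0.65229571 -0.29311023  0.23934648]
```

View pics/end.png

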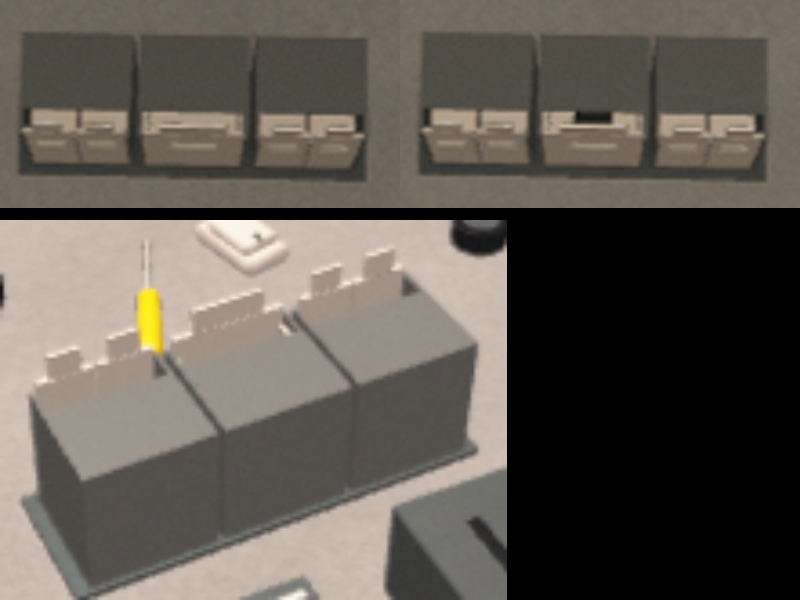

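The before and after top crops show the wide tab at the same place ((195,127) and (595,127)). The black battery is visible inside at (593,116), and the narrow bins are shut. I hand in.

```bash
python3 -c "
from bench import ctrl
print(ctrl.close_job())"
```

```text
the job is handed in; nothing more can be done
None
```

I tipped out the wide bin, put the battery in and let it go, pushed the bin shut, and handed the job in at about 16 s of robot time. The final pictures show the bin shut with the battery inside and the narrow bins closed, but the hand-in returned no verdict.

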